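Close the bolt jar at the packing bench

TASK

Close the open white jar of bolts with the blue lid (the orange lid belongs to something else; leave it alone). Set the blue lid level on the blue neck with its white bar in line with the jar's yellow marks so that it rests on top of the threads, turn it back (anticlockwise seen from above) a little under a quarter turn and let it down into the thread start, then tighten it clockwise until the bar is in line with the yellow marks again. Let go of it, closed and level.

Things in the scene. Friction and masses are not known exactly. Their poses are not given: they have to be found in the camera images.
- blue_lid_grip (a point): Blue screw lid, skirt down on the bench, 82 mm across, 80 g, on it a white bar grip 66 long, 18 wide, 32 high. Point: centre of the bar, 38 mm above the skirt's lower edge, 16 mm above the lid's flat top, 16 mm below the bar's top. x runs along the bar, z up; a half turn about z changes nothing. Two lugs inside the skirt, under the bar's ends, 58 mm apart.
- jar_rim (a point): Centre of the mouth of the open white jar (fixed, 96 mm wide), top of its blue neck, 122 mm above the bench; x along the yellow marks, z up. Neck 50 mm across, tapered to 40 at the top: guides a lid centred within 5 mm. With the bar along the marks the lugs rest on two thread ledges, bar centre 30.5 mm above the mouth; down in the threads it is 20 mm above the mouth.
- jar_mark (a point): Point 63 mm from the mouth's centre along the jar's x, over a yellow mark. Bar angles from the marks, anticlockwise from above: -45 to 35 deg, lugs stay on top of the ledges; 50 to 105 (aim for 75), they meet the gaps and the lid can be lowered onto the rim; from there clockwise they run under the ledges with little friction to a fixed stop near -4: tight.
- orange_lid_grip (a point): Orange lid of the same form but smaller, 62 mm across, its white bar 52 long, 18 wide, 32 high; the point is the centre of its bar, x along the bar. It does not fit; leave it where it lies.
Things that resemble listed ones, but are neither listed nor needed, are in the scene too. Of the things that look like the part that bears blue_lid_grip, the largest one is meant.

How it is judged:
On the way, in this order (a step that is already met when the one before it is completed fails the run):
1. the blue lid rests level on top of the jar's threads, its bar within 20 degrees of the yellow marks (z of blue_lid_grip in the frame of jar_rim between 0.027 and 0.035 m and horizontal distance between blue_lid_grip and jar_rim below 0.007 m and angle between blue_lid_grip's own z axis and vertical below 0.15 rad and angle between the x axis of blue_lid_grip and the x axis of jar_rim, either way round below 0.35 rad and contact force between blue_lid and jar above 0.2 N), for 0.1 s.
2. it is being turned back, anticlockwise, past 26 degrees, still on top of the threads (z of blue_lid_grip in the frame of jar_rim between 0.026 and 0.05 m and horizontal distance between blue_lid_grip and jar_rim below 0.01 m and angle between the x axis of blue_lid_grip and the x axis of jar_rim, either way round between 0.45 and 1 rad and ((x of jar_mark in the frame of blue_lid_grip above 0 m and y of jar_mark in the frame of blue_lid_grip below 0 m) or (x of jar_mark in the frame of blue_lid_grip below 0 m and y of jar_mark in the frame of blue_lid_grip above 0 m))).
3. it has come down into the thread start, its inside within 4 mm of the rim, its bar more than 40 degrees from the marks (z of blue_lid_grip in the frame of jar_rim below 0.024 m and horizontal distance between blue_lid_grip and jar_rim below 0.007 m and angle between blue_lid_grip's own z axis and vertical below 0.15 rad and angle between the x axis of blue_lid_grip and the x axis of jar_rim, either way round above 0.7 rad), for 0.1 s.
At the end, for the whole second after the job is handed in: The blue lid sits level (within 7 degrees) and centred (within 7 mm) on the jar, down on the rim within 3.5 mm, its bar within 15 degrees of the yellow marks, released (z of blue_lid_grip in the frame of jar_rim between 0.016 and 0.0235 m and horizontal distance between blue_lid_grip and jar_rim below 0.007 m and angle between blue_lid_grip's own z axis and vertical below 0.12 rad and angle between the x axis of blue_lid_grip and the x axis of jar_rim, either way round below 0.26 rad); the robot touches nothing.
It fails at once if the orange lid is moved more than 30 mm (distance of orange_lid_grip from where it was at the start of the episode above 0.03 m).
It also fails if it takes over 46 s, if anything falls off the work surface, if the arm or the gripper's body presses on something with over 40 N, if the wrist force passes 120 N, or if a joint passes its speed limit or range.

ROBOT

A 6-joint arm with a two-finger parallel gripper is mounted at the origin on the work surface. World frame = base frame: x ahead of the robot, y to its left, z up, the work surface at z = 0. Lengths are in m, angles in rad, forces in N, time in s.
With the tool pointing down it reaches from about 0.325 to 1 m from the base axis. Payload 5.1 kg.
Tool frame: the origin (TCP) lies midway between the tips of the shut fingers; the grasp point (between the pads) lies 19 mm behind it (robot.grip_depth is the distance from the TCP to the grasp point, in m); z points along the fingers, y is the direction in which the jaws open and shut (so a half turn about z gives the same grasp; the last joint's range is limited). The gripper opens to 85 mm and grips with 20 to 120 N. Pads are 22 mm wide; open, the fingers measure 114 mm over their backs; the gripper's body (76 mm by 85 mm) begins 54 mm behind the grasp point. The pads swing forward as they close: fully open they stand 13 mm farther back than shut.
Start: joints at [1.108, 0.124, 1.65, -0, 1.367, -0.083], TCP at [0.241, 0.604, 0.231] pointing down, gripper open.
Joint ranges: [-2.61, 2.61], [-1.02, 2.33], [0.03, 2.71], [-1.35, 4.49], [0.32, 2.68], [-2.91, 2.91]. Speed limits (rad/s): [2.57, 2.57, 3.14, 3.14, 3.14, 3.14].

INTERFACE

Orientations are given as a unit quaternion [w, x, y, z].
In Python, from bench import robot gives the robot as it stands.
- The arm moves only by the shell command python3 -m inch 'ROWS' [FORCE]. ROWS is text: rows parted by semicolons, each of 5 numbers parted by spaces: the shift along the tool's x, y, z in m, then the turn about the tool's z in degrees, then the closure, from -1 (fully open) to 1 (shut). In form: tx ty tz yaw grip; .... A call has 1 to 12 rows; each row shifts and turns the pose as measured when the row begins, along the tool's axes as they then stand; what a row does not reach is not made up. A row lasts 1/12 s, in which the tool goes at most 41.7 mm and 7.16 degrees, less where a joint would pass 70% of its speed; a pose out of reach is approached as far as the arm can. A call with a gripper value outside its range is refused whole. The fingers move at their own pace and stop on an object; FORCE is the grip in N (left out, the last holds). Time passes only in rows, so rows that do not move let the fingers close. It gives the time, the measured TCP pose, the force and the opening at its end, in the units of the state.
- robot.sense(): the state, without advancing time (a new reading comes with each control period).
- robot.grab_frame(name): name is "scene" or "top"; returns (picture, depth): 420x560x3 uint8, blue, green, red; 420x560 float32, m along the optical axis (not along the pixel's ray), 0 where there is no reading.
- robot.camera_model(name): a dict with "vertical_fov" (degrees; the focal length in pixels is half the picture's height over the tangent of half this angle, whatever the lens; pixels are square), "cx", "cy" (the principal point, pixels), "rvec" (rotation vector, rad) and "tvec" (3), from world to camera coordinates, as OpenCV has them. Camera axes: x right, y down, z forward; pixel columns grow to the right and rows downward; lengths in m; the calibration is good to about 2 mm. A picture is of the moment at which its call begins. camera_model takes no time and is no camera call.
- robot.close_job(): hands the job in, once; it reports no verdict.
The state is a dict: "time": time; "joint_positions": joint angles; "dq": joint speeds; "joint_torque": joint torques, N m; "eef_pos": TCP position; "tcp_rot": TCP orientation; "wrist_force": force on the tool from outside, world axes, zero at the start; "torque": the same for the moment, N m; "gripper_width": opening from 0.0 (shut) to 1.0 (fully open).
Only numpy, scipy, OpenCV 4.12 (cv2) and the standard library are available. Lean on these libraries where they do the work, as an engineer would, in place of code of your own. Each camera call takes 0.05 s, during which the arm holds its last target.

## Working session

There is one attempt and no reset: what is moved stays moved. The work goes in short steps, Python scripts to look and compute and a shell command to move; the robot and the scene stay as the last step left them, time stands still between calls to the robot, and variables do not carry over. Pictures are saved under pics/ and viewed, and the job is handed in when it is done.

```bash
mkdir -p pics; ls; cat > h.py <<'E'
from bench import robot
import numpy as np, cv2
def cam(n):
    m=robot.camera_model(n); f=210/np.tan(np.radians(m["vertical_fov"])/2)
    R=cv2.Rodrigues(np.array(m["rvec"],float))[0]; return m,f,R,np.array(m["tvec"],float)
def cloud(n,d):
    m,f,R,t=cam(n); v,u=np.mgrid[:420,:560]
    P=np.stack([(u-m["cx"])/f*d,(v-m["cy"])/f*d,d],-1)
    return (P-t)@R
E
python3 - <<'E'
from h import *
for n in("scene","top"):
    p,d=robot.grab_frame(n); np.savez(f"pics/{n}0.npz",p=p,d=d)
    cv2.imwrite(f"pics/{n}0.png",p); print(robot.camera_model(n), cam(n)[1])
print(robot.sense())
E
```

```text
pics
{'vertical_fov': 45.09115293774785, 'cx': 277.2292554236861, 'cy': 208.8178587120668, 'rvec': array([ 1.94288213,  1.43768481, -0.60200791]), 'tvec': array([-0.15363288, -0.26653892,  1.44641097])} 505.84636946658657
{'vertical_fov': 48.47949743990776, 'cx': 282.2220065794533, 'cy': 213.62323141910653, 'rvec': array([ 2.10175865, -2.16292729,  0.13508074]), 'tvec': array([0.00819784, 0.54771574, 0.9965512 ])} 466.405535362851
{'time': 0.1, 'joint_positions': array([ 1.10843206e+00,  1.24467299e-01,  1.65153969e+00, -1.37642163e-05,
        1.36749671e+00, -8.26218460e-02]), 'dq': array([ 0.00072552, -0.00094126, -0.00567548,  0.00053217,  0.00168667,
       -0.00135405]), 'joint_torque': array([ 4.22067706e-04, -4.24929643e+01, -3.66653681e+01, -9.07242725e-05,
        3.96931267e-03, -3.40122256e-05]), 'eef_pos': array([0.24073964, 0.60318143, 0.23015687]), 'tcp_rot': array([-2.50672541e-04,  1.88730967e-01,  9.82028365e-01, -9.22080110e-04]), 'wrist_force': array([ 0.03000538, -0.37957799, -0.27932671]), 'torque': array([-0.0245193 ,  0.00989829,  0.01059363]), 'gripper_width': 0.999909831179473}
```

View pics/scene0.png

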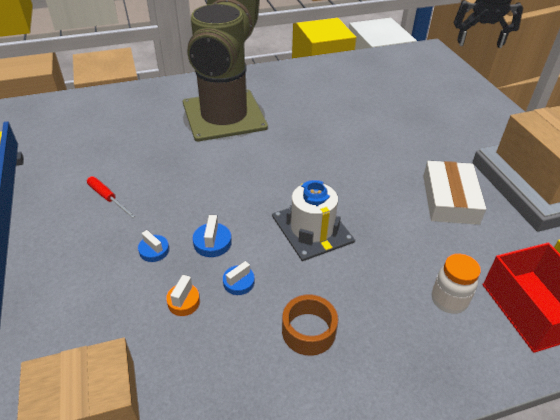

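View pics/top0.png

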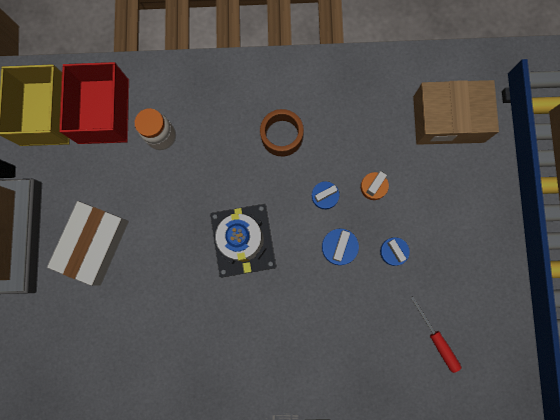

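Lid candidates in the top view are three blue lids at (340,246), (325,195) and (395,251), plus the orange one at (375,185). The largest, at (340,246), is the target. The jar is at (238,236), with yellow marks at (238,213) and (242,257). Next I'll measure these and check a close crop.

```bash
python3 - <<'E'
from h import *
z=np.load("pics/top0.npz");p,d=z["p"],z["d"]; W=cloud("top",d)
hsv=cv2.cvtColor(p,cv2.COLOR_BGR2HSV)
H,S,V=[hsv[...,i].astype(int) for i in range(3)]
print("bench z",np.median(W[300:340,250:350,2]))
blue=((H>100)&(H<125)&(S>120)&(V>60)).astype(np.uint8)
n,l,st,c=cv2.connectedComponentsWithStats(blue)
for i in range(1,n):
    if st[i,4]>60 and c[i][0]<480:
        m=l==i; q=W[m]; print("blue",c[i].round(),st[i].tolist(),np.median(q,0).round(4),(np.percentile(q,99,0)-np.percentile(q,1,0)).round(3))
def bar(x0,x1,y0,y1,zmin,zmax,mask):
    m=np.zeros_like(blue,bool); m[y0:y1,x0:x1]=True
    m&=mask&(W[...,2]>zmin)&(W[...,2]<zmax)
    q=W[m]; r=cv2.minAreaRect((q[:,:2]*1000).astype(np.float32)); print("bar",m.sum(),np.median(q[:,2]).round(4),r, q[:,:2].mean(0)); 
    e=np.linalg.eigh(np.cov(q[:,:2].T)); a=e[1][:,1]; print(" pca deg",np.degrees(np.arctan2(a[1],a[0])))
white=(S<60)&(V>130)
for b in [(315,365,225,270),(310,342,180,210),(360,392,168,200),(380,412,236,268)]: bar(*b,.03,.08,white)
yel=((H>20)&(H<35)&(S>120)&(V>100)).astype(np.uint8)
n,l,st,c=cv2.connectedComponentsWithStats(yel)
for i in range(1,n):
    if st[i,4]>10 and 190<c[i][0]<290:
        q=W[l==i]; print("yel",c[i].round(1),st[i].tolist(),q.mean(0).round(4),np.ptp(q,axis=0).round(3))
# neck
m=np.zeros_like(blue,bool); m[205:265,205:270]=True
for a,b in((.10,.116),(.116,.13),(.06,.10)):
    mm=m&(W[...,2]>a)&(W[...,2]<b); q=W[mm]
    if len(q)>20: print("jar",a,b,len(q),np.median(q,0).round(4),q.min(0).round(4),q.max(0).round(4),cv2.minEnclosingCircle((q[:,:2]*1000).astype(np.float32)))
mm=m&(blue>0)&(W[...,2]>.117); q=W[mm]; print("neckblue",len(q),q.mean(0),cv2.minEnclosingCircle((q[:,:2]*1000).astype(np.float32)))
c=cv2.resize(p[170:280,195:420],None,fx=3.5,fy=3.5,interpolation=cv2.INTER_CUBIC); cv2.imwrite("pics/crop0.png",c)
E
```

```text
bench z -0.0002587874509062553
blue [325. 196.] [312, 181, 28, 28, 421] [ 0.5865 -0.1051  0.0163] [0.059 0.059 0.017]
blue [237. 235.] [225, 220, 24, 32, 501] [0.4962 0.0859 0.1152] [0.064 0.046 0.029]
blue [339. 247.] [322, 229, 37, 36, 774] [ 0.4711 -0.1282  0.0215] [0.078 0.078 0.02 ]
blue [394. 251.] [381, 237, 29, 29, 435] [ 0.4579 -0.25    0.0165] [0.06  0.06  0.015]
bar 230 0.0536 ((473.0392150878906, -134.909912109375), (16.68830108642578, 64.27278137207031), 69.26275634765625) [ 0.47260997 -0.13457765]
 pca deg 159.29430070872215
bar 128 0.0411 ((593.0652465820312, -106.1290054321289), (13.19815731048584, 49.94384765625), 27.290971755981445) [ 0.59294258 -0.10637321]
 pca deg 117.38561113379419
bar 168 0.0532 ((609.9847412109375, -219.6898651123047), (16.42236328125, 50.13251876831055), 54.9901008605957) [ 0.61001795 -0.21968922]
 pca deg 144.48751806186448
bar 133 0.041 ((459.6217346191406, -257.4150085449219), (49.473052978515625, 12.671975135803223), 28.446395874023438) [ 0.45924976 -0.25730879]
 pca deg -151.15573450484234
yel [236.2 213.4] [231, 208, 11, 12, 73] [0.5494 0.0932 0.0558] [0.037 0.02  0.093]
yel [241.  256.2] [238, 253, 8, 7, 44] [0.4525 0.0795 0.0967] [0.013 0.014 0.01 ]
yel [246.5 267.1] [243, 262, 8, 11, 71] [0.4322 0.0753 0.0258] [0.052 0.115 1.059]
jar 0.1 0.116 348 [0.4946 0.0853 0.1123] [0.4466 0.0601 0.1   ] [0.5369 0.1118 0.116 ] ((491.73388671875, 90.06050109863281), 45.40725326538086)
jar 0.116 0.13 208 [0.4924 0.0803 0.1188] [0.4638 0.0619 0.116 ] [0.5261 0.1096 0.1266] ((494.98223876953125, 85.69734954833984), 32.39760208129883)
jar 0.06 0.1 1128 [0.4917 0.081  0.0958] [0.4458 0.0374 0.0604] [0.5439 0.132  0.1   ] ((494.7971496582031, 84.40570831298828), 49.096343994140625)
neckblue 171 [0.4915744  0.08023333 0.14226513] ((455.1878662109375, 36.722389221191406), 91.39203643798828)
```

View pics/crop0.png

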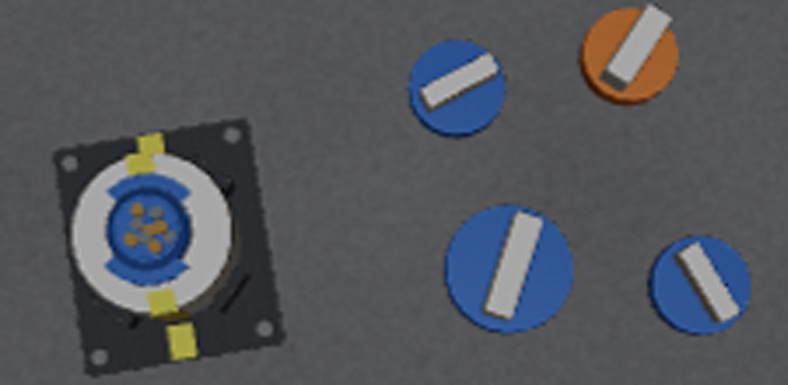

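The crop shows the large blue lid with its bar, and the jar with its neck, ledges and yellow marks. Now I'll refine the lid and jar poses using both cameras.

```bash
cat > pose.py <<'E'
from h import *
def masks(p):
    hsv=cv2.cvtColor(p,cv2.COLOR_BGR2HSV); H,S,V=[hsv[...,i].astype(int) for i in range(3)]
    return dict(blue=(H>100)&(H<125)&(S>120)&(V>60),white=(S<60)&(V>110),yel=(H>20)&(H<35)&(S>120)&(V>100))
def plane(n,uv,z):  # pixel rays to height z
    m,f,R,t=cam(n); uv=np.atleast_2d(uv).astype(float)
    r=np.c_[(uv[:,0]-m["cx"])/f,(uv[:,1]-m["cy"])/f,np.ones(len(uv))]@R; C=-R.T@t
    return C+r*((z-C[2])/r[:,2])[:,None]
E
python3 - <<'E'
from pose import *
for n in("top","scene"):
    z=np.load(f"pics/{n}0.npz");p,d=z["p"],z["d"]; W=cloud(n,d); M=masks(p); ok=d>0
    m=ok&M["yel"]&(np.hypot(W[...,0]-.495,W[...,1]-.085)<.09)
    for a,b,zz in((.095,.103,None),(.0,.03,None)):
        k=m&(W[...,2]>a)&(W[...,2]<b); q=W[k]; 
        print(n,"yel",a,len(q)); 
        for s in(1,-1):
            g=q[(q[:,0]-.495)*s>0]
            if len(g)>3: print("   ",g.mean(0).round(4),np.ptp(g,axis=0).round(3))
    # body top: white ring z
    k=ok&M["white"]&(np.hypot(W[...,0]-.495,W[...,1]-.085)<.06)&(W[...,2]>.085)&(W[...,2]<.11)
    q=W[k]; print(" white ring z",np.percentile(q[:,2],[10,50,90]).round(4),cv2.minEnclosingCircle((q[:,:2]*1000).astype(np.float32)))
    k=ok&M["blue"]&(np.hypot(W[...,0]-.495,W[...,1]-.085)<.06)&(W[...,2]>.085); q=W[k]; print(" blue neck",len(q),np.percentile(q[:,2],[1,10,50,90,99]).round(4),q.mean(0).round(4))
    k=ok&M["blue"]&(np.hypot(W[...,0]-.495,W[...,1]-.085)<.06)&(W[...,2]>.117)&(W[...,2]<.126); q=W[k]; print(" rim",len(q),cv2.minEnclosingCircle((q[:,:2]*1000).astype(np.float32)))
    # lid
    k=ok&(M["blue"]|M["white"])&(np.hypot(W[...,0]-.473,W[...,1]+.134)<.055)&(W[...,2]>.017)&(W[...,2]<.027); q=W[k]; print(" lidtop",len(q),np.median(q[:,2]).round(4),cv2.minEnclosingCircle((q[:,:2]*1000).astype(np.float32)))
    k=ok&M["white"]&(np.hypot(W[...,0]-.473,W[...,1]+.134)<.055)&(W[...,2]>.049)&(W[...,2]<.058); q=W[k]; print(" bar",len(q),np.median(q[:,2]).round(4),cv2.minAreaRect((q[:,:2]*1000).astype(np.float32)))
p=np.load("pics/top0.npz")["p"]; cv2.imwrite("pics/jar0.png",cv2.resize(p[195:285,195:285],None,fx=6,fy=6,interpolation=cv2.INTER_NEAREST))
p=np.load("pics/scene0.npz")["p"]; cv2.imwrite("pics/jar1.png",cv2.resize(p[170:260,260:360],None,fx=6,fy=6,interpolation=cv2.INTER_NEAREST))
E
```

```text
top yel 0.095 68
    [0.5371 0.092  0.0972] [0.012 0.015 0.006]
    [0.4522 0.0797 0.0977] [0.012 0.013 0.006]
top yel 0.0 105
    [0.5623 0.0949 0.0112] [0.012 0.017 0.007]
    [0.4327 0.0768 0.011 ] [0.022 0.016 0.007]
 white ring z [0.0935 0.0957 0.0982] ((494.8435363769531, 85.65148162841797), 47.87944030761719)
 blue neck 497 [0.0958 0.0984 0.1152 0.1215 0.1244] [0.4951 0.0855 0.1127]
 rim 166 ((495.44781494140625, 85.33397674560547), 31.809011459350586)
 lidtop 739 0.0216 ((473.0280456542969, -134.58184814453125), 40.59449005126953)
 bar 240 0.0536 ((472.962646484375, -134.5048065185547), (17.404211044311523, 64.62252044677734), 68.9441909790039)
scene yel 0.095 31
    [0.5407 0.0919 0.0989] [0.014 0.013 0.007]
scene yel 0.0 116
    [0.5547 0.0945 0.0153] [0.029 0.02  0.021]
 white ring z [0.0911 0.0972 0.0992] ((496.9028625488281, 85.8834457397461), 49.97771072387695)
 blue neck 457 [0.0991 0.1035 0.1162 0.1226 0.125 ] [0.5006 0.0842 0.1146]
 rim 191 ((498.7421875, 87.29920959472656), 32.83987045288086)
 lidtop 631 0.0235 ((476.2981872558594, -134.4742431640625), 42.04169464111328)
 bar 212 0.0553 ((476.9139709472656, -133.82138061523438), (18.39899253845215, 65.46843719482422), 69.58833312988281)
```

View pics/jar0.png

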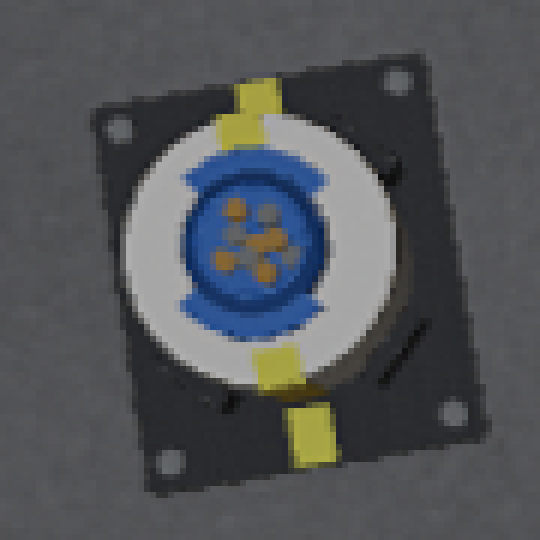

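View pics/jar1.png

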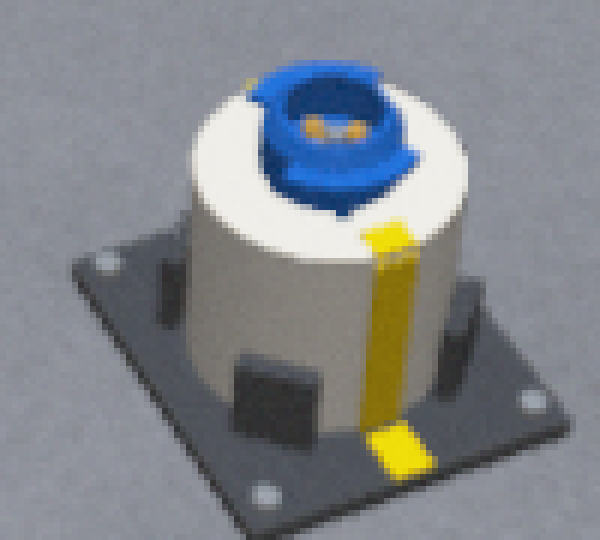

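```bash
cat > go.py <<'E'
from h import *; import sys
from scipy.spatial.transform import Rotation as Ro
def st():
    s=robot.sense(); q=s["tcp_rot"]; R=Ro.from_quat(np.r_[q[1:],q[0]]).as_matrix()
    return s,np.array(s["eef_pos"]),R
def rel(T,psi):
    s,p,R=st(); a=np.degrees(np.arctan2(R[1,0],R[0,0]))
    print("t",round(s["time"],2),"tcp",p.round(4),"psi",a.round(2),"tilt",np.degrees(np.arccos(-R[2,2])).round(2),"q6",s["joint_positions"][5].round(2),"w",round(s["gripper_width"],3),"F",np.round(s["wrist_force"],1),"M",np.round(s["torque"],2))
    print(" tool delta mm",(1000*R.T@(np.array(T)-p)).round(1)," yaw(cw+) now",(-((psi-a+180)%360-180)).round(2))
if __name__=="__main__": rel([float(v) for v in sys.argv[1:4]],float(sys.argv[4]))
E
python3 -m inch '-0.0245 -0.030 0 0 -1;-0.0245 -0.030 0 0 -1;-0.0245 -0.030 0 0 -1;-0.0245 -0.030 0 0 -1;-0.0245 -0.030 0 0 -1;-0.0245 -0.030 0 0 -1;-0.0245 -0.030 0 0 -1;-0.0245 -0.030 0 0 -1;-0.0245 -0.030 0 0 -1;-0.0245 -0.030 0 0 -1' 60; python3 go.py .4745 -.134 .15 -20.8
```

```text
time: 0.93
eef_pos: [0.3566, 0.2228, 0.2229]
tcp_rot: [-0.003, 0.182, 0.983, -0.005]
wrist_force: [0.5, -0.1, 0.3]
gripper_width: 1.0
t 0.93 tcp [0.3566 0.2228 0.2229] psi 159.07 tilt 0.68 q6 -0.77 w 1.0 F [ 0.5 -0.1  0.3] M [-0.   -0.   -0.01]
 tool delta mm [-237.9 -290.3   75.2]  yaw(cw+) now 179.87
```

```bash

python3 -m inch '-0.024 -0.029 0 0 -1;-0.024 -0.029 0 0 -1;-0.024 -0.029 0 0 -1;-0.024 -0.029 0 0 -1;-0.024 -0.029 0 0 -1;-0.024 -0.029 0 0 -1;-0.024 -0.029 0 0 -1;-0.024 -0.029 0 0 -1;-0.018 -0.020 0 0 -1;-0.010 -0.012 0 0 -1;-0.005 -0.005 0 0 -1;0 0 0 0 -1'; python3 go.py .4745 -.134 .15 -20.8
```

```text
time: 1.93
eef_pos: [0.4696, -0.1333, 0.2211]
tcp_rot: [-0.004, 0.187, 0.982, -0.005]
wrist_force: [-1.2, 0.1, 0.0]
gripper_width: 0.997
t 1.93 tcp [ 0.4696 -0.1333  0.2211] psi 158.48 tilt 0.72 q6 -1.57 w 0.997 F [-1.2  0.1  0. ] M [ 0.06 -0.06  0.03]
 tool delta mm [-5.2  2.  71.1]  yaw(cw+) now 179.28
```

```bash

python3 -m inch '0 0 0 7 -1;0 0 0 7 -1;0 0 0 7 -1;0 0 0 7 -1;0 0 0 7 -1;0 0 0 7 -1;0 0 0 7 -1;0 0 0 7 -1;0 0 0 7 -1;0 0 0 7 -1;0 0 0 7 -1;0 0 0 7 -1'; python3 go.py .4745 -.134 .15 -20.8
```

```text
time: 2.93
eef_pos: [0.4646, -0.1171, 0.217]
tcp_rot: [-0.005, 0.807, 0.591, -0.007]
wrist_force: [-0.2, 0.5, -0.5]
gripper_width: 1.0
t 2.93 tcp [ 0.4646 -0.1171  0.217 ] psi 72.45 tilt 0.95 q6 -0.05 w 1.0 F [-0.2  0.5 -0.5] M [ 0.01 -0.02 -0.01]
 tool delta mm [-12.7  15.6  66.8]  yaw(cw+) now 93.25
```

```bash

python3 -m inch '0 0 0 7 -1;0 0 0 7 -1;0 0 0 7 -1;0 0 0 7 -1;0 0 0 7 -1;0 0 0 7 -1;0 0 0 7 -1;0 0 0 7 -1;0 0 0 7 -1;0 0 0 7 -1;0 0 0 7 -1;0 0 0 7 -1'; python3 go.py .4745 -.134 .15 -20.8
```

```text
time: 3.93
eef_pos: [0.459, -0.0981, 0.2137]
tcp_rot: [-0.002, 0.993, -0.117, -0.012]
wrist_force: [0.4, -0.7, -0.0]
gripper_width: 1.0
t 3.93 tcp [ 0.459  -0.0981  0.2137] psi -13.49 tilt 1.33 q6 1.48 w 1.0 F [ 0.4 -0.7 -0. ] M [ 0.02  0.03 -0.01]
 tool delta mm [24.9 31.4 63.1]  yaw(cw+) now 7.31
```

```bash

python3 -m inch '0.006 0.008 0.005 3.5 -1;0.006 0.008 0.010 3.5 -1;0.006 0.007 0.015 0 -1;0.004 0.006 0.020 0 -1;0.002 0.002 0.020 0 -1;0 0 0.015 0 -1;0 0 0.010 0 -1;0 0 0 0 -1;0 0 0 0 -1'; python3 go.py .4748 -.1342 .027 -20.8
python3 - <<'E'
from h import *
p,d=robot.grab_frame("scene"); cv2.imwrite("pics/s1.png",cv2.resize(p[120:330,110:390],None,fx=2.8,fy=2.8))
E
```

```text
time: 4.68
eef_pos: [0.469, -0.123, 0.1152]
tcp_rot: [-0.003, 0.984, -0.176, -0.011]
wrist_force: [-0.0, -0.1, 0.6]
gripper_width: 1.003
t 4.68 tcp [ 0.469  -0.123   0.1152] psi -20.25 tilt 1.3 q6 1.56 w 1.003 F [-0.  -0.1  0.6] M [ 0.02 -0.03  0.02]
 tool delta mm [11.3  8.6 88. ]  yaw(cw+) now 0.55
```

View pics/s1.png

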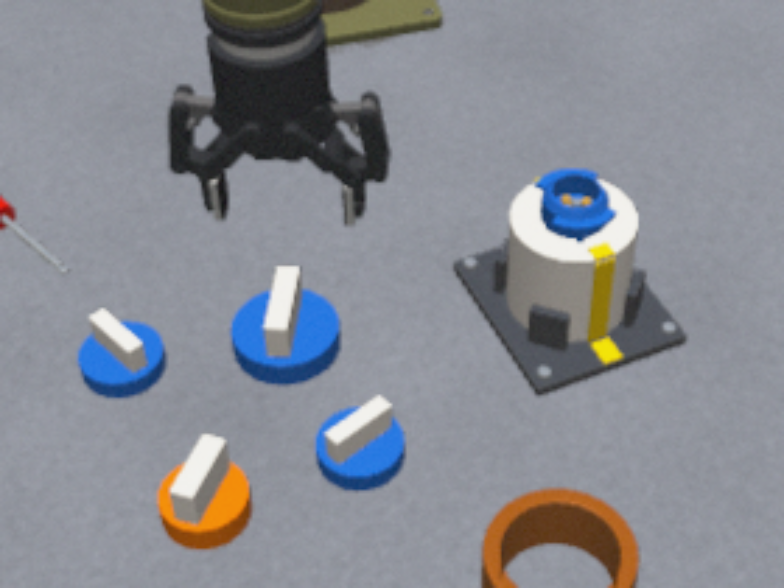

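The fingers are above the large blue lid and straddle its bar, with the bar's image at about (283,310). I'll keep descending.

```bash

python3 -m inch '0.004 0.003 0.008 0.5 -1;0.004 0.003 0.012 0 -1;0.003 0.003 0.012 0 -1;0.002 0.001 0.012 0 -1;0 0 0.008 0 -1;0 0 0.004 0 -1;0 0 0 0 -1;0 0 0 0 -1'; python3 go.py .4748 -.1342 .027 -20.8
```

```text
time: 5.4
eef_pos: [0.4815, -0.1392, 0.0589]
tcp_rot: [-0.002, 0.984, -0.18, -0.006]
wrist_force: [0.1, 0.4, 0.3]
gripper_width: 1.001
t 5.4 tcp [ 0.4815 -0.1392  0.0589] psi -20.78 tilt 0.71 q6 1.54 w 1.001 F [0.1 0.4 0.3] M [-0.03 -0.01 -0.  ]
 tool delta mm [-7.7 -2.3 32. ]  yaw(cw+) now 0.02
```

```bash

python3 -m inch '-0.003 -0.001 0.004 0 -1;-0.002 -0.001 0.006 0 -1;-0.001 0 0.006 0 -1;0 0 0.004 0 -1;0 0 0 0 -1;0 0 0 0 -1'; python3 go.py .4748 -.1342 .027 -20.8
```

```text
time: 5.9
eef_pos: [0.4768, -0.1348, 0.0386]
tcp_rot: [-0.001, 0.984, -0.18, -0.004]
wrist_force: [0.4, 0.2, 0.1]
gripper_width: 1.002
t 5.9 tcp [ 0.4768 -0.1348  0.0386] psi -20.76 tilt 0.52 q6 1.55 w 1.002 F [0.4 0.2 0.1] M [-0.03  0.03 -0.06]
 tool delta mm [-2.   0.2 11.6]  yaw(cw+) now 0.04
```

```bash

python3 -m inch '-0.001 0 0.005 0 -1;-0.0005 0 0.004 0 -1;0 0 0.002 0 -1;0 0 0 0 -1;0 0 0 0 -1'; python3 go.py .4748 -.1342 .027 -20.8
python3 - <<'E'
from h import *
p,d=robot.grab_frame("scene"); cv2.imwrite("pics/s2.png",cv2.resize(p[150:300,130:330],None,fx=3.5,fy=3.5))
E
```

```text
time: 6.32
eef_pos: [0.4755, -0.1342, 0.0267]
tcp_rot: [-0.001, 0.984, -0.18, -0.004]
wrist_force: [-0.2, -0.7, 0.7]
gripper_width: 1.001
t 6.32 tcp [ 0.4755 -0.1342  0.0267] psi -20.75 tilt 0.48 q6 1.55 w 1.001 F [-0.2 -0.7  0.7] M [-0.04 -0.03 -0.02]
 tool delta mm [-0.6  0.2 -0.2]  yaw(cw+) now 0.05
```

View pics/s2.png

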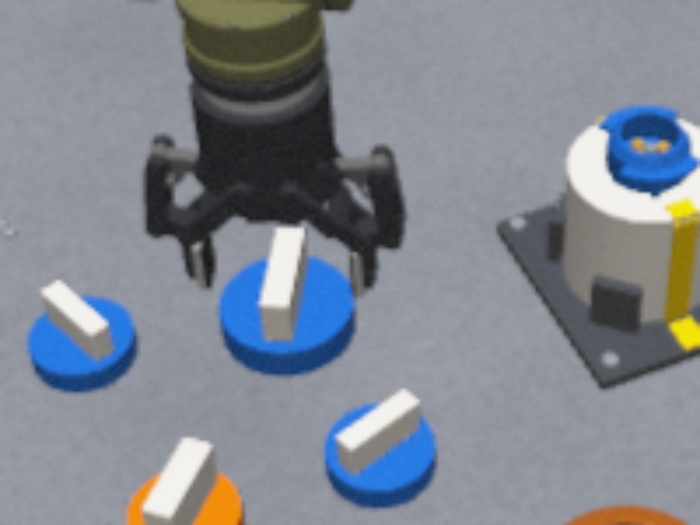

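The fingers are at (200,265) and (360,275), with the bar midway between them, so I'll close.

```bash

python3 -m inch '0 0 0 0 0.3;0 0 0 0 0.5;0 0 0 0 0.7;0 0 0 0 1;0 0 0 0 1;0 0 0 0 1;0 0 0 0 1;0 0 0 0 1' 60; python3 go.py .4748 -.1342 .027 -20.8
python3 - <<'E'
from h import *
p,d=robot.grab_frame("scene"); cv2.imwrite("pics/s3.png",cv2.resize(p[150:300,130:330],None,fx=3.5,fy=3.5))
E
```

```text
time: 7.03
eef_pos: [0.4765, -0.1347, 0.028]
tcp_rot: [-0.001, 0.984, -0.18, -0.003]
wrist_force: [-0.1, 0.6, -1.1]
gripper_width: 0.197
t 7.03 tcp [ 0.4765 -0.1347  0.028 ] psi -20.75 tilt 0.34 q6 1.55 w 0.197 F [-0.1  0.6 -1.1] M [0.02 0.01 0.01]
 tool delta mm [-1.8  0.2  1. ]  yaw(cw+) now 0.05
```

View pics/s3.png

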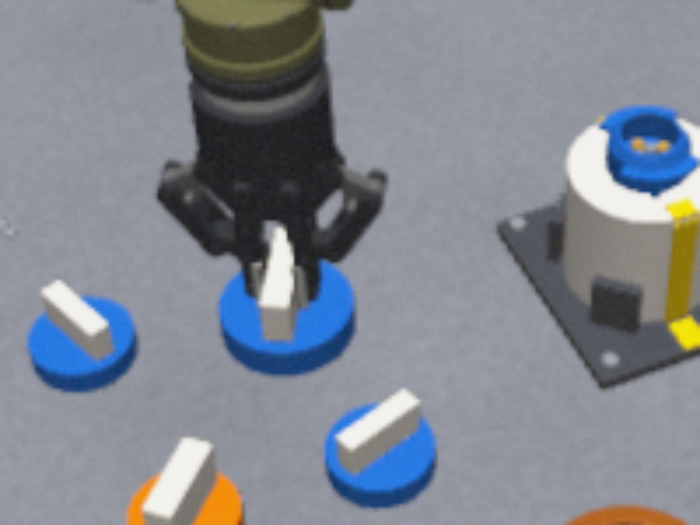

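The gripper has closed on the bar at opening 0.197, about 17 mm. Lifting now.

```bash

python3 -m inch '0 0 -0.006 0 1;0 0 -0.012 0 1;0 0 -0.018 0 1;0 0 -0.020 0 1;0 0 -0.020 0 1;0 0 -0.020 0 1;0 0 -0.018 0 1;0 0 -0.012 0 1;0 0 -0.006 0 1;0 0 0 0 1;0 0 0 0 1' 80; python3 go.py .498 .0855 .19 8.1
```

```text
time: 8.0
eef_pos: [0.4762, -0.1346, 0.1731]
tcp_rot: [-0.001, 0.984, -0.18, -0.002]
wrist_force: [-0.1, -0.7, 0.4]
gripper_width: 0.191
t 8.0 tcp [ 0.4762 -0.1346  0.1731] psi -20.75 tilt 0.26 q6 1.55 w 0.191 F [-0.1 -0.7  0.4] M [ 0.   -0.   -0.02]
 tool delta mm [ -57.7 -213.6  -16.4]  yaw(cw+) now -28.85
```

```bash

python3 -m inch '-0.003 -0.010 -0.004 0 1;-0.005 -0.018 -0.005 0 1;-0.006 -0.022 -0.004 0 1;-0.006 -0.022 -0.002 0 1;-0.006 -0.022 0 0 1;-0.006 -0.022 0 0 1;-0.006 -0.022 0 0 1;-0.005 -0.020 0 0 1;-0.004 -0.014 0 0 1;-0.002 -0.008 0 0 1;0 0 0 0 1;0 0 0 0 1' 80; python3 go.py .498 .0855 .19 8.1
python3 - <<'E'
from h import *
p,d=robot.grab_frame("scene"); cv2.imwrite("pics/s4.png",cv2.resize(p[80:290,180:460],None,fx=2.8,fy=2.8))
E
```

```text
time: 9.0
eef_pos: [0.4867, 0.0662, 0.1784]
tcp_rot: [-0.001, 0.983, -0.181, -0.014]
wrist_force: [-0.3, -0.2, 0.2]
gripper_width: 0.195
t 9.0 tcp [0.4867 0.0662 0.1784] psi -20.84 tilt 1.61 q6 1.95 w 0.195 F [-0.3 -0.2  0.2] M [ 0.01 -0.05  0.03]
 tool delta mm [  3.4 -22.1 -11.8]  yaw(cw+) now -28.94
```

View pics/s4.png

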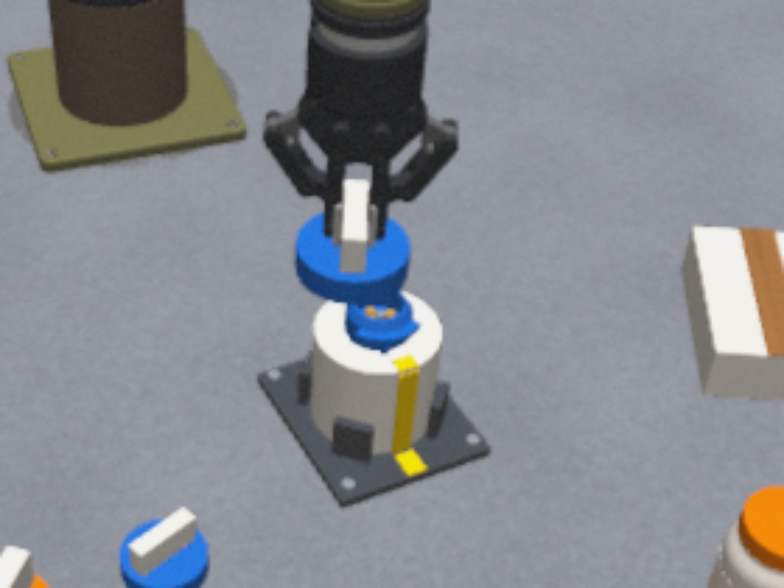

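The lid is held level, close above the jar. Next I'll rotate it into line with the marks and centre it.

```bash

python3 -m inch '0.001 -0.004 -0.002 -2 1;0.001 -0.005 -0.002 -4 1;0 -0.004 -0.002 -5 1;0 -0.003 -0.002 -5 1;0 -0.001 -0.001 -4 1;0 0 0 -3 1;0 0 0 -2 1;0 0 0 0 1;0 0 0 0 1' 80; python3 go.py .498 .0855 .19 8.1
```

```text
time: 9.8
eef_pos: [0.4927, 0.0738, 0.1857]
tcp_rot: [-0.003, 0.999, 0.04, -0.016]
wrist_force: [0.6, -0.6, -1.5]
gripper_width: 0.194
t 9.8 tcp [0.4927 0.0738 0.1857] psi 4.61 tilt 1.82 q6 1.53 w 0.194 F [ 0.6 -0.6 -1.5] M [0.   0.   0.01]
 tool delta mm [  6.1 -11.3  -4.4]  yaw(cw+) now -3.49
```

```bash

python3 -m inch '0.002 -0.003 0 -1 1;0.002 -0.003 0 -1.5 1;0.001 -0.003 0 -1 1;0.001 -0.002 0 0 1;0 0 0 0 1;0 0 0 0 1;0 0 0 0 1' 80; python3 go.py .498 .0855 .19 8.1
python3 - <<'E'
from pose import *
for n in("top","scene"):
    p,d=robot.grab_frame(n); W=cloud(n,d); M=masks(p)
    k=(d>0)&M["blue"]&(np.hypot(W[...,0]-.496,W[...,1]-.0855)<.06)&(W[...,2]>.145)&(W[...,2]<.2); q=W[k]
    if len(q)>20: print(n,len(q),np.percentile(q,[1,50,99],axis=0).round(4).tolist(),cv2.minEnclosingCircle((q[:,:2]*1000).astype(np.float32)))
    k=(d>0)&M["white"]&(np.hypot(W[...,0]-.496,W[...,1]-.0855)<.06)&(W[...,2]>.165)&(W[...,2]<.225); q=W[k]
    if len(q)>10: print(" bar",len(q),cv2.minAreaRect((q[:,:2]*1000).astype(np.float32)),q[:,2].max())
    cv2.imwrite(f"pics/{n}5.png",p); np.savez(f"pics/{n}5.npz",p=p,d=d)
c=[cv2.resize(cv2.imread(f"pics/{n}5.png")[a:a+140,b:b+133],None,fx=3,fy=3) for n,a,b in(("top",160,170),("scene",130,250))]
cv2.imwrite("pics/both5.png",np.hstack(c))
E
```

```text
time: 10.38
eef_pos: [0.498, 0.0855, 0.1853]
tcp_rot: [-0.004, 0.997, 0.072, -0.016]
wrist_force: [-0.3, 0.0, -1.1]
gripper_width: 0.192
t 10.38 tcp [0.498  0.0855 0.1853] psi 8.24 tilt 1.86 q6 1.48 w 0.192 F [-0.3  0.  -1.1] M [-0.03 -0.04 -0.04]
 tool delta mm [-0.2 -0.1 -4.7]  yaw(cw+) now 0.14
top 148 [[0.4543, 0.0444, 0.172], [0.4676, 0.1002, 0.1798], [0.4978, 0.1196, 0.1833]] ((489.2691650390625, 83.07827758789062), 39.65278244018555)
 bar 57 ((477.152099609375, 66.89102172851562), (17.52779769897461, 54.92186737060547), 18.72762107849121) 0.2154783579305133
scene 770 [[0.4655, 0.0456, 0.1589], [0.5178, 0.0695, 0.1799], [0.538, 0.1231, 0.1839]] ((498.40399169921875, 85.12104034423828), 41.8431282043457)
 bar 259 ((500.73760986328125, 86.76178741455078), (63.48487854003906, 24.871721267700195), 2.3741185665130615) 0.2248473836382355
```

View pics/both5.png

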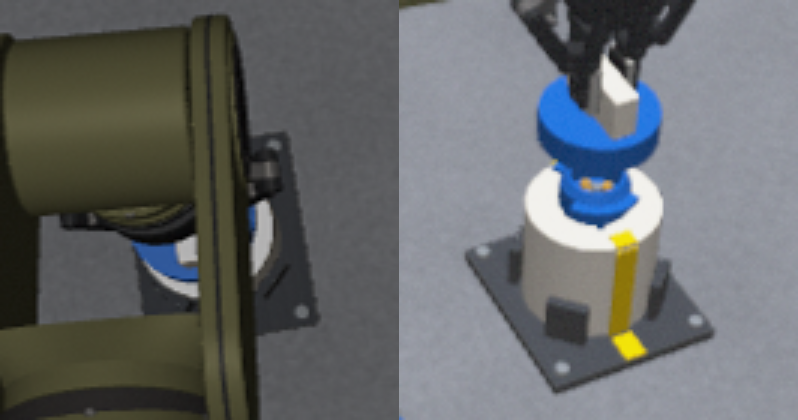

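The scene camera puts the lid at (498, 85) mm, within about 2 mm of the jar's axis. The bar is along the marks, so I'll lower it.

```bash

python3 -m inch '0 0 0.003 0 1;0 0 0.006 0 1;0 0 0.006 0 1;0 0 0.005 0 1;0 0 0.003 0 1;0 0 0 0 1;0 0 0 0 1' 80; python3 go.py .498 .086 .1425 8.1
```

```text
time: 11.07
eef_pos: [0.4964, 0.0853, 0.1587]
tcp_rot: [-0.004, 0.997, 0.072, -0.017]
wrist_force: [0.1, 0.6, -0.8]
gripper_width: 0.191
t 11.07 tcp [0.4964 0.0853 0.1587] psi 8.21 tilt 1.95 q6 1.48 w 0.191 F [ 0.1  0.6 -0.8] M [-0.03 -0.03  0.04]
 tool delta mm [ 2.3 -0.3 16.2]  yaw(cw+) now 0.11
```

```bash

python3 -m inch '0.0007 0 0.003 0 1;0.0007 0 0.003 0 1;0 0 0.002 0 1;0 0 0.001 0 1;0 0 0 0 1;0 0 0 0 1' 80; python3 go.py .498 .086 .1425 8.1
```

```text
time: 11.57
eef_pos: [0.4979, 0.0855, 0.149]
tcp_rot: [-0.004, 0.997, 0.071, -0.016]
wrist_force: [0.7, -0.1, -0.5]
gripper_width: 0.194
t 11.57 tcp [0.4979 0.0855 0.149 ] psi 8.21 tilt 1.92 q6 1.49 w 0.194 F [ 0.7 -0.1 -0.5] M [-0.02  0.01  0.01]
 tool delta mm [ 0.4 -0.4  6.5]  yaw(cw+) now 0.11
```

```bash

python3 -m inch '0 0 0.0015 0 1;0 0 0.0015 0 1;0 0 0.001 0 1;0 0 0 0 1;0 0 0 0 1' 80; python3 go.py .498 .086 .1425 8.1;  python3 -m inch '0 0 0.001 0 1;0 0 0.001 0 1;0 0 0 0 1;0 0 0 0 1' 80; python3 go.py .498 .086 .1425 8.1
```

```text
time: 11.98
eef_pos: [0.498, 0.0856, 0.1451]
tcp_rot: [-0.004, 0.997, 0.071, -0.016]
wrist_force: [-0.9, -0.5, 0.1]
gripper_width: 0.196
t 11.98 tcp [0.498  0.0856 0.1451] psi 8.21 tilt 1.87 q6 1.49 w 0.196 F [-0.9 -0.5  0.1] M [-0.02 -0.05 -0.  ]
 tool delta mm [ 0.1 -0.4  2.6]  yaw(cw+) now 0.11
time: 12.32
eef_pos: [0.498, 0.0856, 0.143]
tcp_rot: [-0.004, 0.997, 0.071, -0.016]
wrist_force: [-0.1, -0.0, 0.3]
gripper_width: 0.192
t 12.32 tcp [0.498  0.0856 0.143 ] psi 8.21 tilt 1.86 q6 1.49 w 0.192 F [-0.1 -0.   0.3] M [-0.02 -0.01 -0.03]
 tool delta mm [ 0.  -0.4  0.5]  yaw(cw+) now 0.11
```

```bash

for i in 1 ; do python3 -m inch '0 0 0.001 0 1;0 0 0 0 1;0 0 0 0 1' 80; python3 go.py .498 .086 .1425 8.1; python3 -m inch '0 0 0.001 0 1;0 0 0 0 1;0 0 0 0 1' 80; python3 go.py .498 .086 .1425 8.1; done
```

```text
time: 12.57
eef_pos: [0.4984, 0.0856, 0.1433]
tcp_rot: [-0.004, 0.997, 0.072, -0.015]
wrist_force: [-0.1, 0.9, -0.5]
gripper_width: 0.192
t 12.57 tcp [0.4984 0.0856 0.1433] psi 8.21 tilt 1.8 q6 1.49 w 0.192 F [-0.1  0.9 -0.5] M [ 0.01  0.01 -0.07]
 tool delta mm [-0.3 -0.4  0.9]  yaw(cw+) now 0.11
time: 12.82
eef_pos: [0.4987, 0.0856, 0.1429]
tcp_rot: [-0.004, 0.997, 0.072, -0.015]
wrist_force: [-0.7, -0.4, -0.0]
gripper_width: 0.193
t 12.82 tcp [0.4987 0.0856 0.1429] psi 8.21 tilt 1.76 q6 1.49 w 0.193 F [-0.7 -0.4 -0. ] M [ 0.01  0.08 -0.  ]
 tool delta mm [-0.7 -0.5  0.4]  yaw(cw+) now 0.11
```

```bash

python3 -m inch '-0.0003 0 0.002 0 1;-0.0003 0 0.002 0 1;0 0 0.002 0 1;0 0 0.002 0 1' 80; python3 go.py .498 .086 .1425 8.1
python3 - <<'E'
from h import *
p,d=robot.grab_frame("scene"); cv2.imwrite("pics/s6.png",cv2.resize(p[150:270,250:390],None,fx=5,fy=5,interpolation=cv2.INTER_CUBIC))
E
```

```text
time: 13.15
eef_pos: [0.4988, 0.0857, 0.1427]
tcp_rot: [-0.003, 0.997, 0.072, -0.015]
wrist_force: [-6.6, -1.0, 10.4]
gripper_width: 0.194
t 13.15 tcp [0.4988 0.0857 0.1427] psi 8.25 tilt 1.74 q6 1.48 w 0.194 F [-6.6 -1.  10.4] M [-0.12  1.04  0.03]
 tool delta mm [-0.8 -0.4  0.2]  yaw(cw+) now 0.15
```

View pics/s6.png

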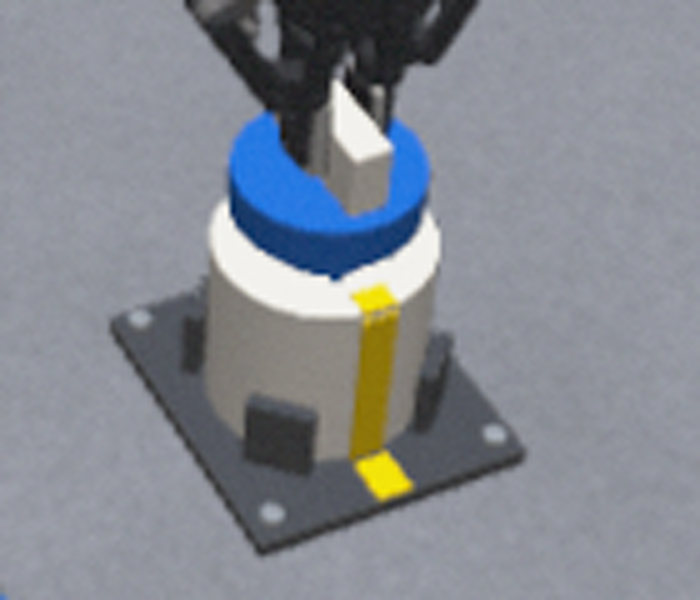

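The lid sits level on the threads with its bar in line with the yellow marks, and the contact force is about 10 N. I'll relieve the side load, then turn anticlockwise.

```bash

python3 -m inch '-0.0015 0 0.001 0 1;-0.001 0 0.001 0 1;0 0 0.001 0 1;0 0 0.001 0 1;0 0 0 0 1' 80; python3 go.py .498 .086 .1425 83;
python3 -m inch '0 0 -0.0005 -2 1;0 0 0 -4 1;0 0 0 -5 1;0 0 0 -5 1;0 0 0 -5 1;0 0 0 -4 1;0 0 0 -3 1;0 0 0 0 1' 80; python3 go.py .498 .086 .1425 83
```

```text
time: 13.62
eef_pos: [0.4979, 0.0855, 0.1428]
tcp_rot: [-0.004, 0.997, 0.072, -0.012]
wrist_force: [-0.1, 0.7, -0.3]
gripper_width: 0.196
t 13.62 tcp [0.4979 0.0855 0.1428] psi 8.25 tilt 1.48 q6 1.48 w 0.196 F [-0.1  0.7 -0.3] M [-0.07 -0.08  0.01]
 tool delta mm [ 0.2 -0.5  0.3]  yaw(cw+) now -74.75
time: 14.28
eef_pos: [0.5001, 0.082, 0.1425]
tcp_rot: [-0.002, 0.947, 0.322, -0.009]
wrist_force: [-1.2, 0.3, 3.8]
gripper_width: 0.194
t 14.28 tcp [0.5001 0.082  0.1425] psi 37.59 tilt 1.11 q6 0.97 w 0.194 F [-1.2  0.3  3.8] M [0.23 0.25 0.05]
 tool delta mm [ 0.7 -4.5 -0. ]  yaw(cw+) now -45.41
```

```bash

python3 -m inch '0 -0.001 -0.0005 0 1;0 -0.0015 0 -2 1;0 -0.0015 0 -2 1;0 -0.001 0 -2 1;0 0 0 -1 1;0 0 0 0 1;0 0 0 0 1' 80; python3 go.py .498 .086 .1425 83
python3 -m inch '0 0 0 -3 1;0 0 0 -5 1;0 0 0 -5 1;0 0 0 -5 1;0 0 0 -4 1;0 0 0 -3 1;0 0 0 -2 1;0 0 0 0 1;0 0 0 0 1' 80; python3 go.py .498 .086 .1425 83
```

```text
time: 14.87
eef_pos: [0.498, 0.085, 0.1424]
tcp_rot: [-0.001, 0.926, 0.378, -0.008]
wrist_force: [0.6, -1.0, 2.0]
gripper_width: 0.196
t 14.87 tcp [0.498  0.085  0.1424] psi 44.37 tilt 0.95 q6 0.86 w 0.196 F [ 0.6 -1.   2. ] M [-0.12 -0.07  0.01]
 tool delta mm [ 0.7 -0.7 -0.1]  yaw(cw+) now -38.63
time: 15.62
eef_pos: [0.4948, 0.0855, 0.1374]
tcp_rot: [-0.005, 0.808, 0.589, -0.011]
wrist_force: [-0.4, -0.5, -1.0]
gripper_width: 0.196
t 15.62 tcp [0.4948 0.0855 0.1374] psi 72.14 tilt 1.39 q6 0.38 w 0.196 F [-0.4 -0.5 -1. ] M [-0.01 -0.01 -0.01]
 tool delta mm [ 1.4  2.8 -5.2]  yaw(cw+) now -10.86
```

```bash

python3 -m inch '0 0.0005 0 -2 1;0 0.0005 0 -3 1;0 0.0005 0 -3 1;0 0 0 -2 1;0 0 0 0 1;0 0 0 0 1' 80; python3 go.py .497 .086 .1322 83
python3 -m inch '0 0 0.0015 0 1;0 0 0.0015 0 1;0 0 0.001 0 1;0 0 0 0 1;0 0 0 0 1' 80; python3 go.py .497 .086 .1322 83
```

```text
time: 16.12
eef_pos: [0.4938, 0.0856, 0.1339]
tcp_rot: [-0.009, 0.754, 0.657, -0.012]
wrist_force: [0.8, 0.0, -0.4]
gripper_width: 0.193
t 16.12 tcp [0.4938 0.0856 0.1339] psi 82.1 tilt 1.75 q6 0.2 w 0.193 F [ 0.8  0.  -0.4] M [ 0.04 -0.18 -0.06]
 tool delta mm [0.8 3.2 1.7]  yaw(cw+) now -0.9
time: 16.53
eef_pos: [0.494, 0.0858, 0.1324]
tcp_rot: [-0.009, 0.756, 0.655, -0.012]
wrist_force: [0.2, 0.6, -1.1]
gripper_width: 0.195
t 16.53 tcp [0.494  0.0858 0.1324] psi 81.83 tilt 1.75 q6 0.21 w 0.195 F [ 0.2  0.6 -1.1] M [ 0.   -0.05 -0.02]
 tool delta mm [0.6 2.9 0.1]  yaw(cw+) now -1.17
```

```bash

python3 -m inch '0 0.001 0.0015 0 1;0 0.001 0.0015 0 1;0 0 0.0015 0 1;0 0 0.001 0 1' 80; python3 go.py .497 .086 .1322 83
python3 - <<'E'
from h import *
p,d=robot.grab_frame("scene"); cv2.imwrite("pics/s7.png",cv2.resize(p[150:270,250:390],None,fx=5,fy=5,interpolation=cv2.INTER_CUBIC))
E
```

```text
time: 16.87
eef_pos: [0.4947, 0.0859, 0.1321]
tcp_rot: [-0.011, 0.756, 0.654, -0.015]
wrist_force: [-2.5, -0.0, 5.2]
gripper_width: 0.193
t 16.87 tcp [0.4947 0.0859 0.1321] psi 81.75 tilt 2.09 q6 0.21 w 0.193 F [-2.5 -0.   5.2] M [-0.03  0.49 -0.04]
 tool delta mm [ 0.5  2.3 -0.2]  yaw(cw+) now -1.25
```

View pics/s7.png

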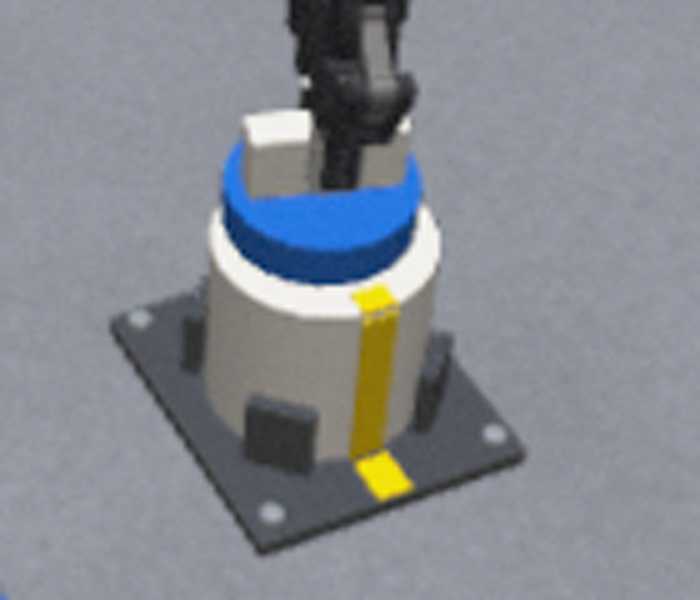

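The lid is down on the rim, with its bar across the marks at about 74°. Now I'll tighten clockwise.

```bash

python3 -m inch '0 0 -0.0003 2 1;0 0 0 4 1;0 0 0 5 1;0 0 0 5 1;0 0 0 5 1;0 0 0 4 1;0 0 0 3 1;0 0 0 0 1' 80; python3 go.py .4965 .086 .1322 6
```

```text
time: 17.58
eef_pos: [0.4957, 0.087, 0.1321]
tcp_rot: [-0.008, 0.898, 0.44, -0.015]
wrist_force: [-1.1, -0.0, 1.0]
gripper_width: 0.193
t 17.58 tcp [0.4957 0.087  0.1321] psi 52.19 tilt 1.94 q6 0.72 w 0.193 F [-1.1 -0.   1. ] M [-0.13  0.12 -0.03]
 tool delta mm [-0.3  1.3 -0.1]  yaw(cw+) now 46.19
```

```bash

python3 -m inch '0 0.0005 0 3 1;0 0.0005 0 5 1;0 0 0 5 1;0 0 0 5 1;0 0 0 5 1;0 0 0 5 1;0 0 0 4 1;0 0 0 3 1;0 0 0 0 1' 80; python3 go.py .4965 .086 .1322 6
```

```text
time: 18.33
eef_pos: [0.4979, 0.0879, 0.132]
tcp_rot: [-0.004, 0.99, 0.14, -0.015]
wrist_force: [-0.2, -0.2, 1.9]
gripper_width: 0.196
t 18.33 tcp [0.4979 0.0879 0.132 ] psi 16.08 tilt 1.76 q6 1.35 w 0.196 F [-0.2 -0.2  1.9] M [-0.06  0.04  0.01]
 tool delta mm [-1.9  1.4 -0.2]  yaw(cw+) now 10.08
```

```bash

python3 -m inch '-0.0005 0.0007 0 2 1;-0.0005 0.0005 0 3 1;0 0 0 3 1;0 0 0 2 1;0 0 0 1 1;0 0 0 0 1;0 0 0 0 1' 80; python3 go.py .4965 .086 .1322 6;python3 -m inch '0 0 0 2 1;0 0 0 2 1;0 0 0 2 1' 80; python3 go.py .4965 .086 .1322 6
```

```text
time: 18.92
eef_pos: [0.498, 0.0871, 0.1319]
tcp_rot: [-0.004, 0.999, 0.047, -0.014]
wrist_force: [-0.1, 0.0, 0.2]
gripper_width: 0.195
t 18.92 tcp [0.498  0.0871 0.1319] psi 5.44 tilt 1.68 q6 1.54 w 0.195 F [-0.1  0.   0.2] M [ 0.06  0.01 -0.01]
 tool delta mm [-1.6  0.9 -0.3]  yaw(cw+) now -0.56
time: 19.17
eef_pos: [0.498, 0.0865, 0.1319]
tcp_rot: [-0.002, 1.0, -0.002, -0.014]
wrist_force: [-0.9, 1.9, 1.4]
gripper_width: 0.196
t 19.17 tcp [0.498  0.0865 0.1319] psi -0.23 tilt 1.65 q6 1.64 w 0.196 F [-0.9  1.9  1.4] M [ 0.38 -0.01  1.71]
 tool delta mm [-1.5  0.5 -0.2]  yaw(cw+) now -6.23
```

The stop is reached, with a moment of 1.7 N m. I'll ease the wind-up and open the gripper.

```bash

python3 -m inch '0 0 0 -2 1;0 0 0 -2 1;0 0 0 0 1;0 0 0 0 1' 80; python3 go.py .4965 .086 .1322 6;python3 -m inch '0 0 0 0 0.4;0 0 0 0 0;0 0 0 0 -1;0 0 0 0 -1;0 0 0 0 -1;0 0 0 0 -1;0 0 0 0 -1'; python3 go.py .4965 .086 .1322 6
python3 -m inch '0 0 -0.003 0 -1;0 0 -0.008 0 -1;0 0 -0.014 0 -1;0 0 -0.018 0 -1;0 0 -0.02 0 -1;0 0 -0.02 0 -1;0 0 -0.02 0 -1;0 0 -0.02 0 -1;0 0 -0.015 0 -1;0 0 -0.008 0 -1;0 0 0 0 -1;0 0 0 0 -1'; python3 go.py .4965 .086 .1322 6
python3 - <<'E'
from pose import *
for n in("top","scene"):
    p,d=robot.grab_frame(n); W=cloud(n,d); M=masks(p)
    k=(d>0)&M["blue"]&(np.hypot(W[...,0]-.496,W[...,1]-.0855)<.06)&(W[...,2]>.12)&(W[...,2]<.132); q=W[k]
    if len(q)>20: print(n,len(q),np.median(q,0).round(4),cv2.minEnclosingCircle((q[:,:2]*1000).astype(np.float32)))
    k=(d>0)&M["white"]&(np.hypot(W[...,0]-.496,W[...,1]-.0855)<.06)&(W[...,2]>.15)&(W[...,2]<.165); q=W[k]
    if len(q)>10: print(" bar",len(q),cv2.minAreaRect((q[:,:2]*1000).astype(np.float32)),np.median(q[:,2]))
    cv2.imwrite(f"pics/{n}8.png",p)
c=[cv2.resize(cv2.imread(f"pics/{n}8.png")[a:a+140,b:b+133],None,fx=3,fy=3) for n,a,b in(("top",160,170),("scene",130,250))]
cv2.imwrite("pics/both8.png",np.hstack(c))
E
```

```text
time: 19.5
eef_pos: [0.498, 0.0862, 0.1319]
tcp_rot: [-0.002, 0.999, 0.037, -0.014]
wrist_force: [-0.1, -0.2, 1.0]
gripper_width: 0.194
t 19.5 tcp [0.498  0.0862 0.1319] psi 4.25 tilt 1.64 q6 1.56 w 0.194 F [-0.1 -0.2  1. ] M [0.1  0.01 0.01]
 tool delta mm [-1.5  0.1 -0.2]  yaw(cw+) now -1.75
time: 20.08
eef_pos: [0.4972, 0.0859, 0.1307]
tcp_rot: [-0.001, 0.999, 0.037, -0.015]
wrist_force: [0.8, 0.9, -0.0]
gripper_width: 1.001
t 20.08 tcp [0.4972 0.0859 0.1307] psi 4.19 tilt 1.77 q6 1.56 w 1.001 F [ 0.8  0.9 -0. ] M [-0.02  0.03  0.04]
 tool delta mm [-0.7 -0.1 -1.5]  yaw(cw+) now -1.81
time: 21.08
eef_pos: [0.5015, 0.0856, 0.2893]
tcp_rot: [-0.001, 0.999, 0.037, -0.014]
wrist_force: [-0.4, -0.5, -0.3]
gripper_width: 1.0
t 21.08 tcp [0.5015 0.0856 0.2893] psi 4.19 tilt 1.62 q6 1.56 w 1.0 F [-0.4 -0.5 -0.3] M [ 0.02 -0.01  0.01]
 tool delta mm [-5.000e-01 -1.000e-01  1.572e+02]  yaw(cw+) now -1.81
top 331 [0.491  0.0611 0.1255] ((493.6088562011719, 84.90418243408203), 40.318275451660156)
scene 571 [0.5091 0.0727 0.1274] ((498.5467529296875, 85.98590850830078), 41.68993377685547)
 bar 249 ((498.35870361328125, 86.75159454345703), (68.29248809814453, 19.422929763793945), 4.224929332733154) 0.1588444383668916
```

View pics/both8.png

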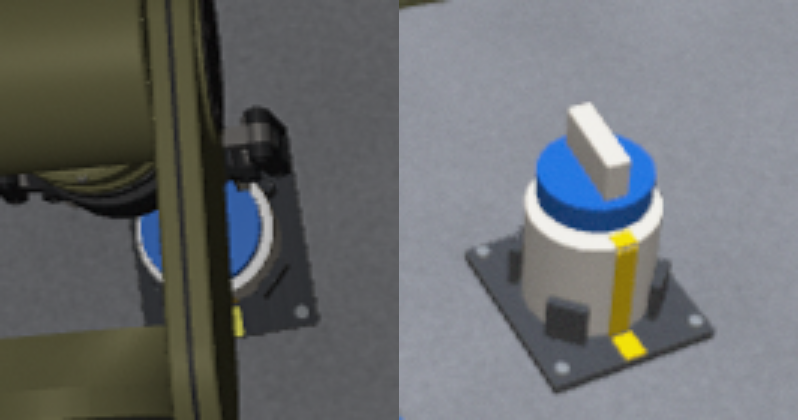

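The lid is closed and level, with its bar at 4.2° and the marks at 8.1°, so it sits at the stop. The gripper is well clear, so I'll hand the job in.

```bash
python3 -c "
from bench import robot
print(robot.close_job())"
```

```text
the job is handed in; nothing more can be done
None
```

The jar is closed with the large blue lid, and I handed the job in at about 21 s. The orange lid was never touched.

**What I did:**
- I set the lid on top of the threads with its bar within about 0.2° of the yellow marks; contact was about 10 N and the bar about 31 mm above the mouth.
- I turned it back to about 74°, and it came down onto the rim, about 10.5 mm lower.
- I tightened it clockwise until the stop took 1.7 N m, eased the wind-up, opened the gripper and lifted clear.

**Last checks:**
- **Bar angle:** the bar is at 4.2° and the marks at 8.1°, so it sits about 4° clockwise of the marks, at the stop.
- **Height:** the lid's top is at about 126 mm, as it should be when seated on the rim.
- **Centring:** the lid is within about 2 mm of the jar's centre, as seen by the scene camera.
- **Gripper:** it is fully open, about 15 cm above the lid and touching nothing.

**Disagreements:**
- The two cameras differ by about 3.5 mm in x. I used the offset from lid to jar, on which both agree.
- In the final check the arm partly hid the lid from the top camera, so its centre there (493.6, 84.9 mm) is less certain. The final angle comes from the scene camera only.
- The tool had built up a tilt of about 1.6–2° along the way, which is within the limits.

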